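# Stack the rose and its glass on the vacuum chuck and set the bleed valve

### The job

Lay the white compass rose disc flat and centred on the aluminium chuck, then lay the frosted glass cover, knob up, flat and centred on the rose, letting go of each. Then turn the red valve wheel by its black handle clockwise until it is fully closed against its stop, back it off counter-clockwise exactly two full turns, and finish still gripping the handle, holding the wheel still there. Leave the copper cup, the steel vane and the cedar box where they are.

Things in the scene. Friction and masses are not known exactly. Their poses are not given: they have to be found in the camera images.
- rose: White porcelain compass rose, a flat round disc, diameter 58, thickness 10, 70 g, with a blue and brass star on top. Starts lying star-up on a cork rest (fixed upright cork cylinder, diameter 36, height 24, concentric with the disc), so its rim overhangs the rest by 11 all round. Origin: centre of its underside; z up.
- cover: Pale frosted glass cover: flat round disc, diameter 56, thickness 6, with an upright cylindrical knob, diameter 18, height 22, at its centre (28 high in all), 60 g. Starts on the work surface, knob up. Origin: centre of its underside; z up. The cover and the rose on its rest start one on the robot's left and one on its right, either way round.
- chuck_top (a point): Centre of the flat round top of the aluminium chuck (top diameter 42, narrower than the rose), 45 above the work surface. The chuck stands on a fixed grey base plate (130 x 290 x 12 high) that also carries the valve.
- wheel_axis (a point): Point on the upright axis of the valve wheel, 70 above the work surface, level with the wheel's underside, 170 from the chuck's centre on the same base plate. The red spoked wheel is horizontal, 100 over its rim; rim top is at 81 and hub nut top at 86 above the work surface. The wheel needs about 0.1 N m to turn (2 to 3 N at the handle) and stays where it is left.
- handle_mid (a point): Point on the black crank handle of the wheel, on the handle's own axis, 28 above the wheel rim's top (109 above the work surface). The handle is an upright cylinder, diameter 18, 45 high (from 81 to 126 above the work surface), 45 from the wheel axis; it spins freely about its own axis, so a gripper holding it can go round in a circle without turning itself.
- wheel (a joint): Angle of the valve wheel in rad: 0 is fully closed against a hard stop; grows as the wheel is opened, counter-clockwise seen from above. One full turn is 6.283; it can open to 18.8 (nearly three turns). Starts between 0.3 and 0.8 of a turn open.
- cup: Bystander: copper damping cup, rim diameter 60, 55 high. Origin: centre of its underside.
- vane: Bystander: steel sight vane, upright slotted blade on a foot 60 x 35, 72 high. Origin: centre of its underside.
- cedar_box: Bystander: closed cedar instrument box with a half-open brass hook latch, 124 x 174, 69 high. Origin: centre of its underside.
Not all that is in view belongs to the job. Of the things shaped like the rose, the white one is meant.

How it is judged:
By the outcome, as a careful person would: the job done as asked, in the order asked, and still so for the second after the job is handed in, while the arm keeps its last pose, push and grip.
It also fails if it takes over 72 s, if anything falls off the work surface, if the arm or the gripper's body presses on something with over 40 N, if the wrist force passes 120 N, or if a joint passes its speed limit or range.

### The arm

A 6-joint arm with a two-finger parallel gripper is mounted at the origin on the work surface. World frame = base frame: x ahead of the robot, y to its left, z up, the work surface at z = 0. Lengths are in mm, angles in degrees, forces in N, time in s.
With the tool pointing down it reaches from about 400 to 925 mm from the base axis. Payload 3.4 kg.
Tool frame: the origin (TCP) lies between the finger pads; the fingertips stand robot.finger_overhang ahead of it and the grasp point (between the pads) is the TCP (robot.finger_overhang is the distance from the TCP to the fingertips, in mm); z points along the fingers, y is the line along which they close (so a half turn about z gives the same grasp; the last joint's range is limited). The gripper opens to 85 mm and grips with 20 to 120 N. Pads are 22 mm wide; open, the fingers measure 114 mm over their backs; the gripper's body (76 mm by 85 mm) begins 54 mm behind the grasp point. The pads swing forward as they close: fully open they stand 13 mm farther back than shut.
Start: joints at [-67.466, 17.578, 86.31, -0, 76.112, -4.211], TCP at [258.746, -513.499, 250.305] pointing down, gripper open.
Joint ranges: [-179.03, 179.03], [-60, 130.46], [8.19, 133.38], [-81.62, 261.62], [5.75, 156.47], [-153.77, 153.77]. Speed limits (degrees/s): [147.25, 147.25, 180, 180, 180, 180].

### API

Orientations are given as [roll, pitch, yaw] about the fixed x, y, z axes, in that order (R = Rz(yaw) Ry(pitch) Rx(roll)).
In Python, from plant import robot gives the robot as it stands. The module is installed in compiled form; this text tells all that it offers. Calls block until the motion is done:
- robot.movep(position, orientation): joint-space move of the TCP to a pose.
- robot.move_linear(position, speed=150, frame=None): straight line of the TCP; frame=None keeps the orientation; speed is the mean speed in mm/s.
- robot.movej(angles): joint-space move.
- robot.open() and robot.close(strength=None): open the fingers fully, or close them until they stop; strength is the grip in N (None keeps the last).
- robot.wait(seconds).
- robot.inverse_kinematics(position, orientation): joint angles nearest the present ones, or None.
- robot.get_obs(): the state.
- robot.get_image(name): name is "scene" or "top" or "wrist"; returns a dict with "frame" (420x560x3 uint8, red, green, blue), "fx", "fy", "cx", "cy" (pixels), "R" (3x3) and "t" (3): a world point X has camera coordinates R X + t; the wrist camera has in their place "hand_eye" (4x4, takes a point from camera to tool coordinates, whose origin is the TCP and whose axes are the flange's). Camera axes: x right, y down, z forward; pixel columns grow to the right and rows downward; lengths in mm; the calibration is good to about 2 mm. A picture is of the moment at which its call begins: read the wrist's pose just before it. There is no depth.
A pose or a line that the arm cannot do raises robot.IKError and nothing moves.
- robot.job_done(): hands the job in; it is judged then, once.
The state is a dict: "t": time; "joint_positions": joint angles; "joint_vel": joint speeds; "joint_efforts": joint torques, N m; "eef_pos": TCP position; "tcp_rot": TCP orientation; "ft_force": force on the tool from outside, world axes, zero at the start; "torque": the same for the moment, N m; "gripper_width": finger opening in mm; "finger_force": force on a finger pad.
Only numpy, scipy, OpenCV 4.12 (cv2) and the standard library are available. Lean on these libraries where they do the work, as an engineer would, in place of code of your own. Each camera call takes 0.05 s, during which the arm holds its last target. There are 200 camera calls.

## Working session

There is one attempt and no reset: what is moved stays moved. The work goes in short steps, each a Python script; the robot and the scene stay as the last script left them, time stands still between calls to the robot, and variables do not carry over. Pictures are saved under pics/ and viewed, at most 10 in all, crops included, and the job is handed in when it is done.

```bash
mkdir -p pics
python3 - <<'E'
from plant import robot
import cv2, pickle
o=robot.get_obs(); print(o['t'],o['gripper_width'],robot.finger_overhang,o['tcp_rot'])
d={n:robot.get_image(n) for n in("scene","top","wrist")}
pickle.dump(d,open('im.pkl','wb'))
for n in("scene","top"):
  cv2.imwrite(f'pics/{n}0.png',cv2.cvtColor(d[n]["frame"],cv2.COLOR_RGB2BGR)); print(n,{k:v for k,v in d[n].items() if k!='frame'})
print(d['wrist']['hand_eye'])
E
```

```text
0.0 85.52265674569175 19.0 [-1.79886610e+02 -8.57318582e-03  2.67461979e+01]
scene {'fx': 513.8954732068677, 'fy': 513.8954732068677, 'cx': 278.0852906125136, 'cy': 212.30015249386426, 'R': array([[ 0.07928193,  0.99680459,  0.00974624],
       [ 0.66322578, -0.04544622, -0.74703829],
       [-0.74420826,  0.06569059, -0.66470957]]), 't': array([ -35.85388657, -335.80939835, 1917.5749893 ])}
top {'fx': 512.3312447240933, 'fy': 512.3312447240933, 'cx': 274.0922940515172, 'cy': 210.28527019302973, 'R': array([[-0.04515649, -0.99896305, -0.00580684],
       [-0.97514507,  0.04534053, -0.21687861],
       [ 0.216917  , -0.00413097, -0.97618131]]), 't': array([7.97618582e-02, 6.34382126e+02, 1.29591663e+03])}
[[-1.91743462e-05 -9.45268829e-01 -3.26292569e-01  8.19768906e+01]
 [ 9.99999417e-01 -3.70293490e-04  1.01397516e-03 -4.12087299e-01]
 [-1.07930312e-03 -3.26292359e-01  9.45268285e-01 -1.24182924e+02]
 [ 0.00000000e+00  0.00000000e+00  0.00000000e+00  1.00000000e+00]]
```

View pics/top0.png

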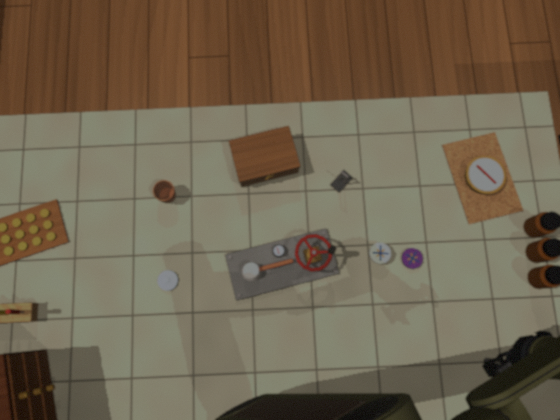

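View pics/scene0.png

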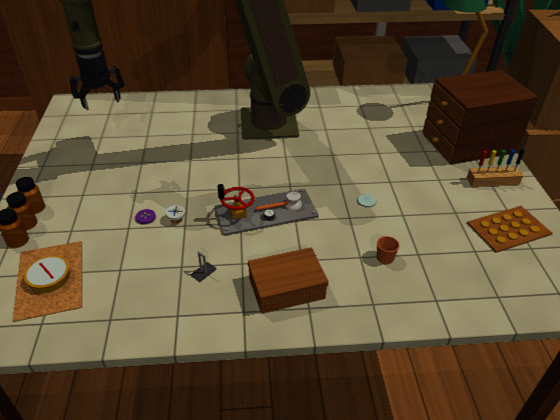

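Top view: white rose at (381,253) beside a purple look-alike at (412,258). Cover at (168,281), chuck at (251,271), wheel at (314,252) with its black handle near (336,250). Cup at (165,191), vane at (342,181), box at (265,156). I'll measure by colour and look closer.

```bash
cat > h.py <<'E'
import numpy as np, cv2, pickle
from scipy.spatial.transform import Rotation as Ro
def ray(im,u,v,z,pose=None):
    d=np.array([(u-im['cx'])/im['fx'],(v-im['cy'])/im['fy'],1.])
    if pose is None:
        R=np.array(im['R']);c=-R.T@np.array(im['t']);d=R.T@d
    else:
        T=np.eye(4);T[:3,:3]=Ro.from_euler('xyz',pose[1],degrees=True).as_matrix();T[:3,3]=pose[0]
        T=T@np.array(im['hand_eye']);c=T[:3,3];d=T[:3,:3]@d
    return c+d*(z-c[2])/d[2]
def snap(robot,name):
    o=robot.get_obs(); im=robot.get_image('wrist'); im['pose']=(np.array(o['eef_pos']),np.array(o['tcp_rot']))
    pickle.dump(im,open(name+'.pkl','wb')); cv2.imwrite(f'pics/{name}.png',im['frame'][...,::-1]); return im
E
python3 - <<'E'
from h import *
d=pickle.load(open('im.pkl','rb'))
t=d['top'];s=d['scene']
for n,a,b,z in [('rose',(381,253),(175,213),34),('decoy',(412,258),(145,216),10),('cover',(168,281),(367,200),6),('chuck',(251,271),(293,197),45),('wheel',(314,252),(237,199),81),('gauge',(279,251),(268,214),20),('cup',(165,191),(387,250),50)]:
    print(n,ray(t,*a,z).round(1),ray(s,*b,z).round(1))
c1=cv2.resize(t['frame'][210:310,130:430],None,fx=2.66,fy=2.66,interpolation=cv2.INTER_CUBIC)
c2=cv2.resize(s['frame'][160:260,130:390],None,fx=3.07,fy=3.07,interpolation=cv2.INTER_CUBIC)
c=np.vstack([c1[:,:798],c2[:,:798]]);cv2.imwrite('pics/crop.png',c[...,::-1]);print(c.shape)
E
```

```text
rose [ 511.  -310.4   34. ] [ 526.8 -304.7   34. ]
decoy [ 496.5 -398.5   10. ] [ 506.8 -396.2   10. ]
cover [464.9 267.1   6. ] [474.8 272.1   6. ]
chuck [477.7  39.4  45. ] [491.4  40.8  45. ]
wheel [ 515.6 -127.3   81. ] [ 532.1 -124.2   81. ]
gauge [530.9 -37.4  20. ] [533.9 -36.3  20. ]
cup [705.8 266.1  50. ] [731.1 266.   50. ]
(573, 798, 3)
```

View pics/crop.png

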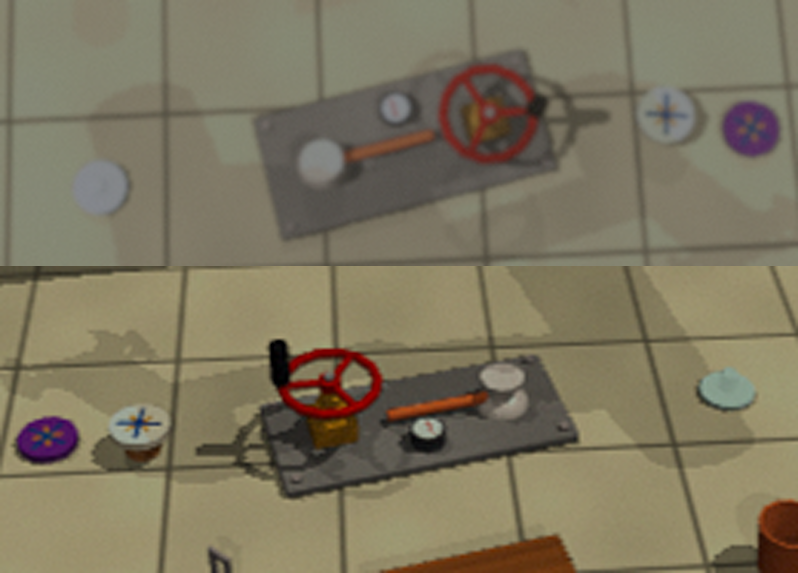

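The crops show the handle on the far (-y) side of the wheel and a copper pipe running from the chuck towards the valve. The purple decoy sits about 90 mm from the rose along -y, so I'll close the fingers roughly along x. Next, wrist views over each target.

Run:
```python
from h import *
from plant import robot
for n,p in [('w_rose',(517,-308,160)),('w_wheel',(523,-126,255)),('w_chuck',(484,40,185)),('w_cover',(469,269,160))]:
    robot.movep(p,[180,0,103]); robot.wait(0.15); snap(robot,n); print(n,robot.get_obs()['t'])
ims=[cv2.resize(pickle.load(open(n+'.pkl','rb'))['frame'],(400,300),interpolation=cv2.INTER_AREA) for n in('w_rose','w_wheel','w_chuck','w_cover')]
cv2.imwrite('pics/quad.png',np.vstack([np.hstack(ims[:2]),np.hstack(ims[2:])])[...,::-1])
```

```text
w_rose 1.6417
w_wheel 2.675
w_chuck 3.6417
w_cover 4.7583
```

View pics/quad.png

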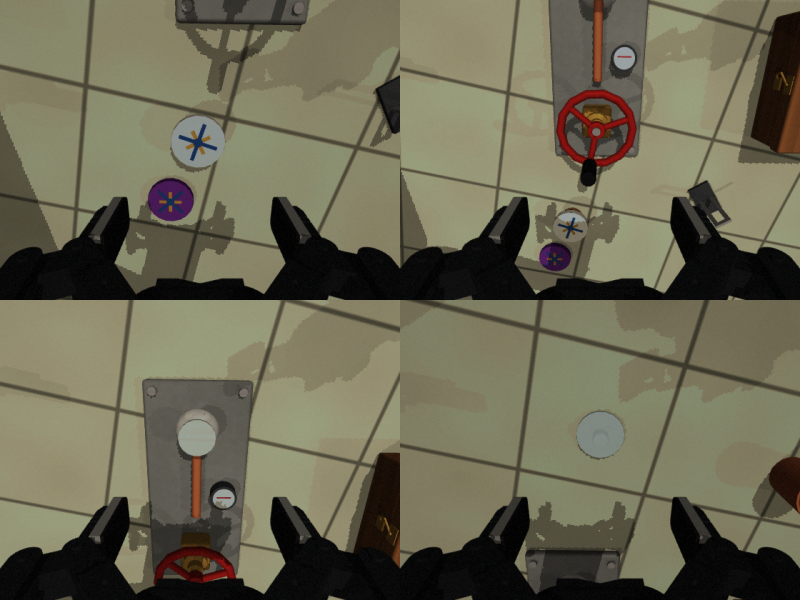

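Wrist views, in full-resolution pixels: rose (276,198), wheel centre (274,183) with handle (264,240), chuck top (276,193), cover (281,189). Next step is to fit ellipses to colour masks.

```bash
cat >> h.py <<'E'
def blob(mask,seed):
    mask=cv2.morphologyEx(mask.astype(np.uint8)*255,cv2.MORPH_CLOSE,np.ones((5,5)))
    cs,_=cv2.findContours(mask,cv2.RETR_EXTERNAL,cv2.CHAIN_APPROX_NONE)
    cs=[c for c in cs if len(c)>20]
    return max(cs,key=lambda c:cv2.pointPolygonTest(c,seed,True))
def circ(im,c,z):
    """contour onto plane z, min enclosing circle"""
    P=np.array([ray(im,u,v,z,im.get('pose'))[:2] for u,v in c[:,0]])
    A=np.c_[2*P,np.ones(len(P))];s=np.linalg.lstsq(A,(P**2).sum(1),rcond=None)[0]
    r=np.hypot(*(P-s[:2]).T)
    return s[:2].round(1),r.mean().round(1),r.std().round(2)
E
python3 - <<'E'
from h import *
L=lambda n:pickle.load(open(n+'.pkl','rb'))
def show(n,uv):
    f=L(n)['frame'];print(n,[f[v,u].tolist() for u,v in uv])
show('w_rose',[(250,198),(300,215),(330,198),(276,165),(276,235)])
show('w_chuck',[(276,193),(276,165),(240,193),(300,193)])
show('w_cover',[(260,189),(280,170),(240,189),(281,189),(300,200),(320,220)])
for n,seed,z,f in [('w_rose',(276,198),34,lambda h:(h[...,1]<60)&(h[...,2]>140)),
 ('w_wheel',(274,183),76,lambda h:((h[...,0]<8)|(h[...,0]>172))&(h[...,1]>170)),
 ('w_chuck',(276,193),45,lambda h:(h[...,1]<40)&(h[...,2]>150)),
 ('w_cover',(281,189),6,lambda h:(h[...,0]>60)&(h[...,0]<130)&(h[...,2]>110))]:
    im=L(n);h=cv2.cvtColor(im['frame'],cv2.COLOR_RGB2HSV)
    c=blob(f(h),seed);print(n,cv2.fitEllipse(c),circ(im,c,z))
im=L('w_wheel');h=cv2.cvtColor(im['frame'],cv2.COLOR_RGB2HSV)
m=(h[...,2]<45);m[:215]=0;m[270:]=0;m[:,:235]=0;m[:,295:]=0
c=blob(m,(264,240));print(cv2.boundingRect(c));
cv2.imwrite('pics/hd.png',np.hstack([cv2.resize(im['frame'][110:270,180:370],None,fx=2,fy=2,interpolation=2)[...,::-1],cv2.resize(L('w_cover')['frame'][110:270,180:370],None,fx=2,fy=2,interpolation=2)[...,::-1]]))
E
```

```text
w_rose [[139, 148, 144], [138, 147, 143], [136, 146, 114], [138, 146, 142], [89, 83, 65]]
w_chuck [[154, 159, 144], [152, 155, 142], [91, 88, 79], [151, 157, 141]]
w_cover [[128, 137, 129], [127, 135, 127], [129, 125, 98], [128, 138, 134], [126, 138, 129], [131, 131, 103]]
w_rose ((275.60589599609375, 232.40859985351562), (159.28892517089844, 431.0287780761719), 99.34747314453125) (array([ 530.7, -332.6]), np.float64(87.9), np.float64(40.4))
w_wheel ((274.5753479003906, 178.40286254882812), (105.38536834716797, 110.42046356201172), 96.48282623291016) (array([ 515.1, -125.4]), np.float64(48.6), np.float64(1.54))
w_chuck ((275.2794189453125, 189.166015625), (49.79208755493164, 58.952030181884766), 179.93846130371094) (array([479.2,  43.7]), np.float64(21.7), np.float64(2.2))
w_cover ((280.18182373046875, 187.992919921875), (62.77067947387695, 65.15637969970703), 87.13416290283203) (array([467.3, 270. ]), np.float64(26.9), np.float64(0.28))
(253, 222, 22, 39)
```

View pics/hd.png

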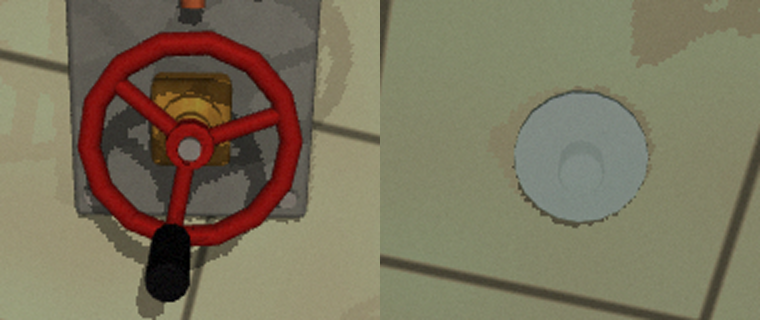

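Run:
```python
from h import *
L=lambda n:pickle.load(open(n+'.pkl','rb'))
im=L('w_rose');h=cv2.cvtColor(im['frame'],cv2.COLOR_RGB2HSV)
m=(h[...,1]<38)&(h[...,2]>115);c=blob(m,(260,190));c=cv2.convexHull(c)
print('rose',cv2.fitEllipse(c),circ(im,c,34))
h2=blob((h[...,0]>130)&(h[...,0]<165)&(h[...,1]>90),(238,280));print('decoy',circ(im,h2,10))
im=L('w_chuck');f=im['frame'];h=cv2.cvtColor(f,cv2.COLOR_RGB2HSV)
c=blob((h[...,1]<40)&(h[...,2]>140),(276,193));print(cv2.boundingRect(c))
for v0 in(190,195,200):print('chuck',circ(im,c[c[:,0,1]>v0][:,None][:,0],45))
print('col',f[150:225:3,276].sum(1)//3)
im=L('w_wheel');print('fx',im['fx'],im['cx'],im['cy'])
w=ray(im,275,184.5,86,im['pose']);hd=ray(im,264,250,126,im['pose']);print('hub',w,'hd',hd,np.hypot(*(hd-w)[:2]))
h=cv2.cvtColor(im['frame'],cv2.COLOR_RGB2HSV)
c=blob(((h[...,0]<10)|(h[...,0]>170))&(h[...,1]>150)&(h[...,2]>40),(274,183))
c=c[c[:,0,1]<225];print('rim',[circ(im,c,z) for z in(74,76,78)])
```

```text
rose ((276.7604675292969, 197.80526733398438), (72.04764556884766, 75.59210968017578), 92.06755828857422) (array([ 511.7, -307.3]), np.float64(28.4), np.float64(0.12))
decoy (array([ 496.8, -396.8]), np.float64(29.1), np.float64(0.72))
(249, 156, 53, 62)
chuck (array([479.9,  40.6]), np.float64(20.3), np.float64(0.24))
chuck (array([479.9,  40.6]), np.float64(20.2), np.float64(0.24))
chuck (array([479.8,  40.9]), np.float64(20.5), np.float64(0.22))
col [ 94 115 128 137 147 149 135 152 152 154 154 156 149 154 155 150 153 155
 152 151 153 154 149  58  55]
fx 350.1323494440668 279.5464294239829 206.55503250322036
hub [ 515.73407296 -125.68797546   86.        ] hd [ 517.18537506 -169.39555563  126.        ] 43.73166863579569
rim [(array([ 515.1, -125.4]), np.float64(48.6), np.float64(2.01)), (array([ 515. , -124.8]), np.float64(48.3), np.float64(2.0)), (array([ 515. , -124.3]), np.float64(48.0), np.float64(1.98))]
```

Run:
```python
from h import *
from plant import robot
O=[180,0,103]
robot.move_linear([467.3,270,200]); robot.movep([511.7,-307.3,200],O)
robot.move_linear([511.7,-307.3,60],speed=200); robot.move_linear([511.7,-307.3,23],speed=80)
robot.close(40); o=robot.get_obs(); print(o['t'],o['gripper_width'],o['finger_force'],o['eef_pos'])
robot.move_linear([511.7,-307.3,200],speed=200)
robot.movep([479.9,40.7,200],O); robot.wait(.2)
f0=robot.get_obs(); print(f0['t'],f0['gripper_width'],f0['ft_force'])
robot.move_linear([479.9,40.7,56],speed=150)
for z in np.arange(50,42,-0.5):
    robot.move_linear([479.9,40.7,z],speed=40); o=robot.get_obs()
    df=o['ft_force'][2]-f0['ft_force'][2]; print(z,round(df,2))
    if df>2.5: break
print(o['t'],o['eef_pos'])
```

```text
9.1 56.54029970498247 42.01874256134033 [ 512.19440502 -307.62087958   23.91437312]
11.65 56.60357951322638 [-0.61649123  0.07640952  0.01401329]
50.0 -0.31
49.5 -0.76
49.0 -0.27
48.5 -0.9
48.0 -1.02
47.5 -0.72
47.0 -0.24
46.5 -0.2
46.0 -0.77
45.5 -1.08
45.0 -1.0
44.5 4.9
15.8083 [479.92467968  40.68794554  44.87024093]
```

Run:
```python
from h import *
from plant import robot
O=[180,0,103]
robot.open(); robot.move_linear([479.9,40.7,185],speed=200); robot.wait(.15)
im=snap(robot,'p_rose'); h=cv2.cvtColor(im['frame'],cv2.COLOR_RGB2HSV)
c=cv2.convexHull(blob((h[...,1]<38)&(h[...,2]>115),(270,190))); print(circ(im,c,55),robot.get_obs()['t'])
cv2.imwrite('pics/p_rose_c.png',im['frame'][60:300,100:460,::-1])
```

```text
(array([477.4,  42.9]), np.float64(29.7), np.float64(1.37)) 17.2583
```

View pics/p_rose_c.png

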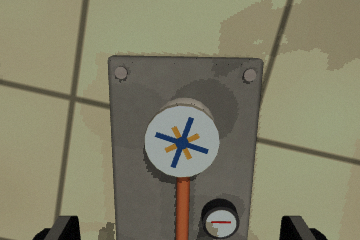

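The rose lies on the chuck at about (282,201) in the full image. The visible chuck body inflated the mask, so I'll refit on the lower rim only.

Run:
```python
from h import *
im=pickle.load(open('p_rose.pkl','rb')); h=cv2.cvtColor(im['frame'],cv2.COLOR_RGB2HSV)
c=blob((h[...,1]<38)&(h[...,2]>115),(270,190)); print(cv2.boundingRect(c))
for v0 in (180,190,200):
    k=c[(c[:,0,1]>v0)]
    k=cv2.convexHull(k); k=k[k[:,0,1]>v0+3]; print(circ(im,k,55),len(k))
```

```text
(245, 158, 75, 79)
(array([477.7,  40.5]), np.float64(28.4), np.float64(0.13)) 24
(array([477.7,  40.5]), np.float64(28.4), np.float64(0.13)) 21
(array([477.7,  40.4]), np.float64(28.3), np.float64(0.14)) 18
```

The jaws released the rose at the TCP, yet the camera reads it about 2.2 mm off in x. So the camera has a bias, and the rose really is about 2.2 mm off the chuck centre. I'll regrasp and shift it.

Run:
```python
from h import *
from plant import robot
robot.move_linear([479.9,40.7,70],speed=250); robot.move_linear([479.9,40.7,45.2],speed=80)
robot.close(40); o=robot.get_obs(); print(o['gripper_width'],o['eef_pos'])
robot.move_linear([479.9,40.7,51],speed=60)
robot.move_linear([482.1,40.9,51],speed=60); robot.wait(.1); f0=robot.get_obs()['ft_force'][2]
for z in np.arange(46.5,42,-0.5):
    robot.move_linear([482.1,40.9,z],speed=50); o=robot.get_obs()
    if o['ft_force'][2]-f0>2.5: break
print(o['eef_pos'],o['t'],o['ft_force'][2]-f0)
robot.open(); robot.move_linear([479.9,40.7,185],speed=250); robot.wait(.15)
im=snap(robot,'p_rose2'); h=cv2.cvtColor(im['frame'],cv2.COLOR_RGB2HSV)
c=blob((h[...,1]<38)&(h[...,2]>115),(270,190)); k=cv2.convexHull(c[c[:,0,1]>190]);k=k[k[:,0,1]>193]
print(circ(im,k,55),robot.get_obs()['t'])
```

```text
56.499214679749315 [480.43614406  40.70521264  46.12954916]
[481.93716972  40.88952794  46.15342122] 19.8083 4.461450084006405
(array([479.9,  40.7]), np.float64(28.3), np.float64(0.13)) 21.1167
```

Run:
```python
from h import *
from plant import robot
O=[180,0,103]
robot.movep([469.4,270.4,120],O); robot.move_linear([469.4,270.4,50],speed=200); robot.move_linear([469.4,270.4,27.5],speed=80)
print(robot.get_obs()['ft_force'])
robot.close(30); o=robot.get_obs(); print(o['t'],o['gripper_width'],o['finger_force'],o['eef_pos'],o['ft_force'])
robot.move_linear([469.4,270.4,140],speed=250)
robot.movep([482,40.9,140],O); robot.wait(.2)
f0=robot.get_obs()['ft_force'][2]
robot.move_linear([482,40.9,90],speed=150)
for z in np.arange(85,74,-0.5):
    robot.move_linear([482,40.9,z],speed=50); o=robot.get_obs()
    if o['ft_force'][2]-f0>2: break
print(o['eef_pos'],o['t'],o['gripper_width'],o['ft_force'][2]-f0)
robot.open(); robot.move_linear([479.9,40.7,185],speed=250); robot.wait(.15)
im=snap(robot,'p_cov');print(robot.get_obs()['t'])
cv2.imwrite('pics/p_cov_c.png',cv2.resize(im['frame'][120:280,180:380,::-1],None,fx=2.5,fy=2.5))
```

```text
[ 0.40119556 -0.21394286  0.80679477]
23.625 16.41584842186776 29.221256375312805 [469.49426028 270.50059751  27.77742424] [ 0.23870634 -0.19712829  4.2661146 ]
[482.09544656  40.91057006  82.7466531 ] 27.325 16.960907323518555 3.8409452022102997
28.7583
```

View pics/p_cov_c.png

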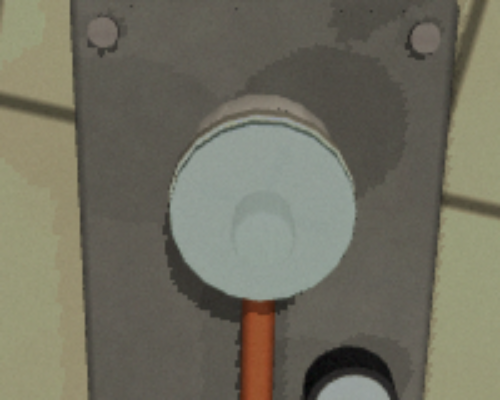

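The cover sits knob-up on the rose, with the rose's rim just visible above it. A fit will check how well it's centred.

Run:
```python
from h import *
im=pickle.load(open('p_cov.pkl','rb')); h=cv2.cvtColor(im['frame'],cv2.COLOR_RGB2HSV)
c=blob((h[...,1]<38)&(h[...,2]>115),(270,195)); print(cv2.boundingRect(c))
for v0 in (190,200,205):
    k=cv2.convexHull(c[c[:,0,1]>v0]); k=k[k[:,0,1]>v0+3]; print(circ(im,k,61),len(k))
```

```text
(248, 158, 75, 82)
(array([479.9,  40.8]), np.float64(27.9), np.float64(0.21)) 19
(array([480. ,  40.4]), np.float64(27.6), np.float64(0.11)) 17
(array([480. ,  40.3]), np.float64(27.5), np.float64(0.1)) 16
```

Rose, cover and chuck agree to within 0.5 mm. Next, grip the handle and close the valve, watching the tangential force.

```bash
cat > v.py <<'E'
from h import *
Z=112
def P(C,r,a): return [C[0]+r*np.cos(np.radians(a)),C[1]+r*np.sin(np.radians(a)),Z]
def st(robot,C):
    o=robot.get_obs();d=np.array(o['eef_pos'])[:2]-C;a=np.degrees(np.arctan2(d[1],d[0]))
    u=d/np.hypot(*d);F=np.array(o['ft_force'][:2])
    return o,a,np.hypot(*d),F@u,F@np.array([-u[1],u[0]])   # radial, tangential(ccw+)
E
python3 - <<'E'
from v import *
from plant import robot
O=[180,0,103];C=np.array([517.4,-124.7])
robot.movep([519.2,-169.4,190],O); robot.move_linear([519.2,-169.4,Z],speed=150)
robot.close(60); o,a,r,fr,ft=st(robot,C); print(o['t'],o['gripper_width'],o['eef_pos'],a,r,fr,ft,o['ft_force'][2])
cmd=a;a0=a;b=a
while a0-cmd<300:
    s=12 if a0-cmd<84 else 5
    cmd-=s; robot.move_linear(P(C,45,cmd),speed=70)
    o,a,r,fr,ft=st(robot,C); print(round(cmd,1),round(a,1),round(r,1),round(fr,1),round(ft,1),round(o['t'],2))
    if ft>11 and a0-cmd>90 or ft>25: break
E
```

```text
30.925 16.79258368007243 [ 519.32859663 -169.62704164  112.53112717] -87.54195595283163 44.968417308739056 0.32005648122632985 -1.0892341043892717 5.592580675361928
-99.5 -99.8 45.0 -1.3 0.3 31.21
-111.5 -112.4 45.1 0.1 -0.2 31.49
-123.5 -124.7 45.2 -0.4 1.5 31.77
-135.5 -137.0 45.2 -1.1 -0.0 32.06
-147.5 -148.9 45.2 -1.0 -0.7 32.34
-159.5 -160.8 45.2 -2.0 -0.9 32.62
-171.5 -172.6 45.3 -1.6 -1.1 32.91
-176.5 -177.1 45.3 -2.1 -0.1 33.16
-181.5 178.1 45.3 -1.9 0.6 33.41
-186.5 173.3 45.2 -1.8 0.7 33.66
-191.5 168.3 45.3 -1.7 0.4 33.91
-196.5 163.4 45.3 -1.4 0.3 34.16
-201.5 158.5 45.3 -2.0 -0.4 34.41
-206.5 153.6 45.3 -1.4 0.6 34.66
-211.5 148.6 45.3 -1.4 0.3 34.91
-216.5 143.7 45.3 -2.3 0.3 35.16
-221.5 138.9 45.3 -2.1 0.3 35.41
-226.5 134.0 45.3 -1.3 0.6 35.66
-231.5 129.1 45.2 -1.5 0.6 35.91
-236.5 124.2 45.2 -2.0 -0.0 36.16
-241.5 119.3 45.2 -0.9 1.1 36.41
-246.5 114.5 45.2 -2.1 0.5 36.66
-251.5 109.6 45.2 -1.6 0.4 36.91
-256.5 104.7 45.2 -2.0 0.9 37.16
-261.5 99.9 45.1 -1.0 0.9 37.41
-266.5 95.0 45.1 -1.5 1.1 37.66
-271.5 90.1 45.1 0.1 0.7 37.91
-276.5 85.2 45.1 -0.9 0.5 38.16
-281.5 80.3 45.0 -1.4 0.9 38.41
-286.5 75.4 45.0 0.2 0.8 38.66
-291.5 70.4 45.0 -0.4 1.4 38.91
-296.5 65.4 44.9 0.3 0.3 39.16
-301.5 60.4 44.9 -0.0 0.8 39.41
-306.5 55.3 44.9 0.8 -0.3 39.66
-311.5 50.3 44.9 1.6 0.9 39.91
-316.5 45.2 44.8 1.6 1.4 40.16
-321.5 40.1 44.8 1.9 1.2 40.41
-326.5 35.0 44.8 0.8 0.5 40.66
-331.5 29.9 44.8 2.7 1.0 40.91
-336.5 24.8 44.8 1.5 1.2 41.16
-341.5 19.6 44.8 1.5 1.5 41.41
-346.5 14.5 44.7 1.9 1.4 41.66
-351.5 11.8 44.7 4.0 6.4 41.91
-356.5 11.3 44.6 5.3 16.4 42.16
```

Stop reached: the angle stalled at about 11.5° while the force rose to 16 N, after 261° (0.73 turn, within the stated range). With compliance taken out, the unloaded stop angle is about 12°. Backing off 720° from there.

Run:
```python
from v import *
from plant import robot
C=np.array([517.4,-124.7])
robot.wait(.2); o,a,r,fr,ft=st(robot,C); print(a,r,fr,ft)
a_stop=a+0.05*ft; tot=0;last=a_stop
for k in range(1,49):
    cmd=a_stop+15*k-(0 if k<48 else 1.0); robot.move_linear(P(C,45,cmd),speed=75)
    o,a,r,fr,ft=st(robot,C); d=(a-last+180)%360-180; tot+=d; last=a
    if k%6==0 or k>46: print(k,round(tot,2),round(r,2),round(fr,1),round(ft,1),round(o['t'],2),round(o['gripper_width'],1))
    if abs(tot-15*k)>8 or max(abs(fr),abs(ft))>35: print('ABORT',k,tot,fr,ft);break
else:
  for _ in range(4):
    robot.wait(.15); o,a,r,fr,ft=st(robot,C); d=(a-last+180)%360-180; tot+=d; last=a; e=720-tot
    print('fin',round(tot,2),round(ft,2),round(fr,2),round(o['t'],2))
    if abs(e)<.2: break
    cmd+=e; robot.move_linear(P(C,45,cmd),speed=20)
  snap(robot,'fin')
print(a_stop,a,robot.get_obs()['eef_pos'],robot.get_obs()['t'])
t=robot.get_image('top'); pickle.dump(t,open('fin_top.pkl','wb'))
cv2.imwrite('pics/fin2.png',np.vstack([cv2.resize(pickle.load(open('fin.pkl','rb'))['frame'],(400,300)),cv2.resize(t['frame'][200:312,200:350],(400,299),interpolation=2)])[...,::-1])
```

```text
11.283458663809432 44.64737302383268 5.772098949563744 16.087260598608946
6 92.33 45.2 -3.4 1.8 44.29 16.4
12 179.56 45.31 -1.8 1.7 46.14 16.8
18 268.95 44.86 2.0 0.1 47.99 15.7
24 361.94 44.72 2.9 0.7 49.84 16.6
30 452.6 45.2 -4.2 2.0 51.69 16.7
36 539.55 45.27 -3.0 2.0 53.54 16.7
42 628.72 44.83 3.7 0.3 55.39 16.5
47 706.42 44.68 4.3 1.2 56.93 16.7
48 720.9 44.67 3.0 1.6 57.23 16.5
fin 720.83 0.19 4.63 57.38
fin 720.36 1.19 2.43 57.78
fin 720.13 1.79 3.97 58.18
12.08782169373988 12.218116150628497 [ 561.03518726 -115.24606601  112.48668013] 58.2333
```

View pics/fin2.png

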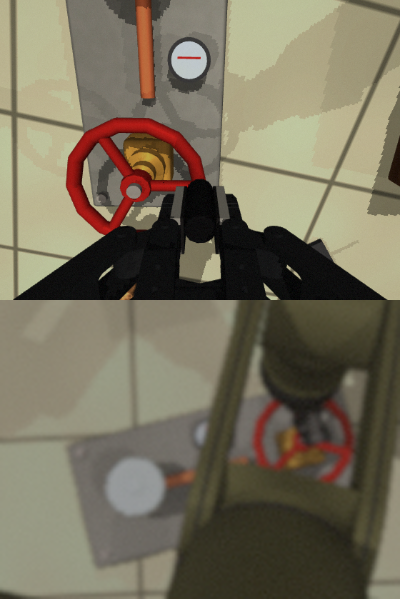

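The wrist view shows the handle at (200,210) between the pads, with the wheel at +720.1° from the stop. The top view shows the stack still on the chuck at (135,487). Handing in.

```bash
python3 -c "
from plant import robot
print(robot.job_done())"
```

```text
the job is handed in; nothing more can be done
None
```

Handed in at about 58 s: by wrist-camera fits, the rose and cover lie within about 0.5 mm of the chuck's centre; the valve was closed against its stop, then backed off two full turns (720.1° by the arm's own position), and the gripper still holds the handle; the cup, vane and box were not touched.

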